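# Build up a lens unit in the assembly nest

### The job

Build one lens unit in the round nest of the assembly fixture, in this order: the wide cup-shaped barrel, open end up, fully home in the nest; the plain metal sleeve into the barrel, down on its floor; the lens cell, glass up, into the sleeve until its collar rests on the sleeve's rim; and last the retaining bezel over the head of the lens cell, down on the collar. The unit must stand straight and finished in the nest, every part let go; lower the lens cell in, do not let it drop, and leave the pump bottle, the dust blower and the screwdriver where they are.

Things in the scene. Friction and masses are not known exactly. Their poses are not given: they have to be found in the camera images.
- fixture: Assembly fixture, fixed: square aluminium plate 110 x 110 x 12 mm with a white round nest ring in its middle (bore 69 mm, outside 84 mm, 8 mm deep, top 20 mm above the bench, mouth flared 4 mm); screw heads at the corners up to 16 mm above the bench. Origin: centre of the plate's underside, on the nest's axis, at bench level; z up, x and y along the sides. Nest floor: 12 mm above the origin.
- barrel: Barrel, loose, open end up: black ribbed cup, the widest part. Outside 66 mm, height 28, bore 56, floor 4 thick with a small glass in it. Foot bevelled 2 mm, mouth 3 mm. About 0.11 kg. Origin: centre of its underside; z up its axis. Home, its underside is on the nest floor (1.5 mm play all round) and its top 20 mm stand clear of the nest ring.
- sleeve: Sleeve, loose, upright: aluminium tube open at both ends, three thin dark lines on it. Outside 53 mm, bore 45, height 44. Upper mouth bevelled 2.5 mm inside, foot 1.5 mm outside. About 0.09 kg. Origin: centre of its lower end; z up its axis. Home, it stands on the barrel's floor (1.5 mm play), 4 mm above the barrel's origin; its top 20 mm stand above the barrel's rim.
- lens_cell: Lens cell, loose, glass up: black, solid, round steps. From below: spigot 42 mm dia, 22 long (foot bevelled 3); collar 54 dia, 6 thick; head 40 dia, 14 high (top edge bevelled 3), a 28 mm glass in its top; 42 high in all. About 0.10 kg. Origin: centre of the spigot's underside; z up its axis. Home, its collar lies on the sleeve's rim, its origin 22 mm above the sleeve's origin (1.5 mm play).
- bezel: Retaining bezel, loose, front up: low black ring, outside 56 mm, height 19. Front bore 32 (flared to 37 at the top) widens underneath to 45 mm, 15 deep, lower mouth bevelled 2.5. About 0.05 kg. Origin: centre of its underside (wide-bored end); z up its axis. Home, it covers the lens cell's head (2.5 mm play) and lies on the collar, its origin 28 mm above the lens cell's origin.
- pump_bottle: Bystander: white plastic pump bottle with steel top, 66 mm diameter, 135 mm high, loose; origin: centre of its underside. Not to be disturbed.
- blower: Bystander: dark rubber dust blower standing on its bulb, nozzle up, 62 mm diameter, 138 mm high, loose; origin: centre of its underside. Not to be disturbed.
- screwdriver: Bystander: screwdriver lying on the bench, 170 mm long, loose; origin about its middle, x along it from handle to tip. Not to be disturbed.
- tray: Clear tray 260 x 180 mm, walls 30 mm high, with five finished units (66 mm diameter, 76 mm high over the bench), all fixed to the bench; it is only in the way. Origin: centre of its underside.

How it is judged:
By the outcome, as a careful person would: the job done as asked, in the order asked, and still so for the second after the job is handed in, with the robot touching nothing.
It also fails if it takes over 106 s, if anything falls off the work surface, if the arm or the gripper's body presses on something with over 40 N, if the wrist force passes 120 N, or if a joint passes its speed limit or range.

### The arm

A 7-joint arm with a two-finger parallel gripper is mounted at the origin on the work surface. World frame = base frame: x ahead of the robot, y to its left, z up, the work surface at z = 0. Lengths are in m, angles in rad, forces in N, time in s.
With the tool pointing down it reaches from about 0.425 to 0.925 m from the base axis. Payload 6.8 kg.
Tool frame: the origin (TCP) lies on the centre line of the jaws, within the pads' length; the fingertips stand 14 mm ahead of it and the grasp point (between the pads) lies 5 mm behind it (bot.finger_overhang is the distance from the TCP to the fingertips, in m); z points along the fingers, y is the line along which they close (so a half turn about z gives the same grasp; the last joint's range is limited). The gripper opens to 85 mm and grips with 20 to 120 N. Pads are 22 mm wide; open, the fingers measure 114 mm over their backs; the gripper's body (76 mm by 85 mm) begins 54 mm behind the grasp point. The pads swing forward as they close: fully open they stand 13 mm farther back than shut.
Start: joints at [1.143, 0.477, 0.022, 1.555, -0.011, 1.109, -0.083], TCP at [0.212, -0.641, 0.245] pointing down, gripper open.
Joint ranges: [-2.96, 2.96], [-0.34, 2.1], [-1.41, 1.46], [0.24, 2.44], [-1.37, 4.51], [0.17, 1.92], [-2.96, 2.96]. Speed limits (rad/s): [2.39, 2.39, 3.14, 3.14, 3.14, 3.14, 3.14].

### API

Orientations are given as a unit quaternion [w, x, y, z].
In Python, from station import bot gives the robot as it stands.
- The arm moves only by the shell command python3 -m inch 'ROWS' [OPENING] [FORCE]. ROWS is JSON, a list of rows, each a list of 4 numbers: the shift along the tool's x, y, z in m, then the turn about the tool's z in degrees. A call has 1 to 12 rows; each row shifts and turns the commanded pose from where the row before left it, along the tool's axes as they then stand; what a row does not reach is not made up. A row lasts 1/10 s, in which the tool goes at most 50 mm and 8.59 degrees, less where a joint would pass 70% of its speed; a pose out of reach is approached as far as the arm can. A call is refused whole if a number of a shift passes 0.05 or a number of a turn 8.59, either way. A call with a gripper value outside its range is refused whole. OPENING is the finger opening in m, from 0 to 0.0854, set as the call begins (- or left out, the last holds). The fingers move at their own pace and stop on an object; FORCE is the grip in N (left out, the last holds). Time passes only in rows, so rows that do not move let the fingers close. It gives the time, the measured TCP pose, the force, the opening and the grip force at its end, in the units of the state.
- bot.get_obs(): the state, without advancing time (a new reading comes with each control period).
- bot.read_camera(name): name is "scene" or "top"; returns a dict with "color" (384x512x3 uint8, red, green, blue), "mtx" (3x3 intrinsics, pixels), "world_from_camera" (4x4, takes a point from camera to world coordinates). Camera axes: x right, y up, looking along -z (the intrinsics and any distortion apply to the point x, -y, -z); pixel columns grow to the right and rows downward; lengths in m; the calibration is good to about 2 mm. A picture is of the moment at which its call begins. There is no depth.
- bot.hand_in(): hands the job in; it is judged then, once.
The state is a dict: "t": time; "q": joint angles; "joint_vel": joint speeds; "joint_torque": joint torques, N m; "eef_pos": TCP position; "tool_rot": TCP orientation; "contact_force": force on the tool from outside, world axes, zero at the start; "torque": the same for the moment, N m; "gripper_width": opening from 0.0 (shut) to 1.0 (fully open); "grasp_force": force on a finger pad.
Only numpy, scipy, OpenCV 4.12 (cv2) and the standard library are available. Lean on these libraries where they do the work, as an engineer would, in place of code of your own. Each camera call takes 0.05 s, during which the arm holds its last target. There are 200 camera calls.

## Working session

There is one attempt and no reset: what is moved stays moved. The work goes in short steps, Python scripts to look and compute and a shell command to move; the robot and the scene stay as the last step left them, time stands still between calls to the robot, and variables do not carry over. Pictures are saved under pics/ and viewed, at most 14 in all, crops included, and the job is handed in when it is done.

```bash
mkdir -p pics; ls
cat > h.py <<'E'
import cv2,numpy as np
from station import bot
def snap(name,out=None):
    c=bot.read_camera(name)
    if out: cv2.imwrite('pics/'+out,c['color'][:,:,::-1])
    return c
def ray(c,u,v):
    K=c['mtx'];T=c['world_from_camera']
    d=np.linalg.inv(K)@[u,v,1]; d=T[:3,:3]@[d[0],-d[1],-d[2]]
    return T[:3,3],d
def onz(c,u,v,z):
    o,d=ray(c,u,v); return o+d*(z-o[2])/d[2]
E
python3 - <<'E'
from h import *
a=snap('top','top0.png');b=snap('scene','scene0.png')
for c in(a,b): print(c['mtx'],c['world_from_camera'].round(3),c.keys())
o=bot.get_obs();print(o)
E
```

```text
pics
[[444.07674335   0.         253.8005148 ]
 [  0.         444.07674335 187.4585471 ]
 [  0.           0.           1.        ]] [[-0.011  0.998 -0.056  0.513]
 [-1.    -0.012 -0.012  0.068]
 [-0.013  0.056  0.998  1.306]
 [ 0.     0.     0.     1.   ]] dict_keys(['color', 'mtx', 'world_from_camera'])
[[405.88040757   0.         262.66408967]
 [  0.         405.88040757 192.76256102]
 [  0.           0.           1.        ]] [[ 0.899 -0.348  0.266  0.908]
 [ 0.437  0.736 -0.517 -0.526]
 [-0.016  0.581  0.814  0.972]
 [ 0.     0.     0.     1.   ]] dict_keys(['color', 'mtx', 'world_from_camera'])
{'t': 0.1, 'q': array([ 1.14289573,  0.4777553 ,  0.02233169,  1.55631018, -0.01150294,
        1.10929139, -0.08310842]), 'joint_vel': array([-1.09916862e-05, -1.96105907e-03, -7.16511778e-04, -3.34336935e-03,
       -1.37069856e-03,  2.15144416e-03,  9.10239930e-04]), 'joint_torque': array([ 4.46890161e-03, -5.97757781e+01,  1.61398284e+00, -2.81952953e+01,
        1.28873368e-02,  5.05330929e-03,  2.87999001e-05]), 'eef_pos': array([ 0.21205102, -0.64031158,  0.24441522]), 'tool_rot': array([-7.96881350e-04,  9.87241202e-01,  1.59229830e-01, -1.85222890e-04]), 'contact_force': array([-0.05750622, -0.44157922, -0.16859712]), 'torque': array([-0.02905048, -0.04012165,  0.00442257]), 'grasp_force': 0.0, 'gripper_width': 1.0017940761795212}
```

View pics/top0.png

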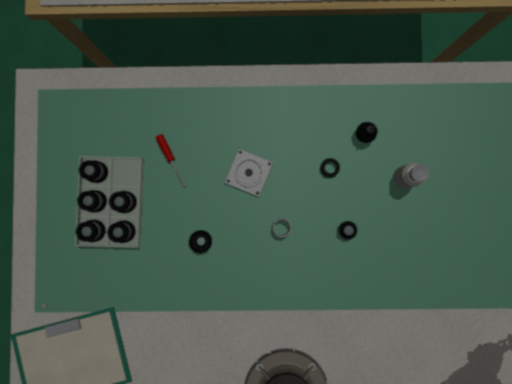

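View pics/scene0.png

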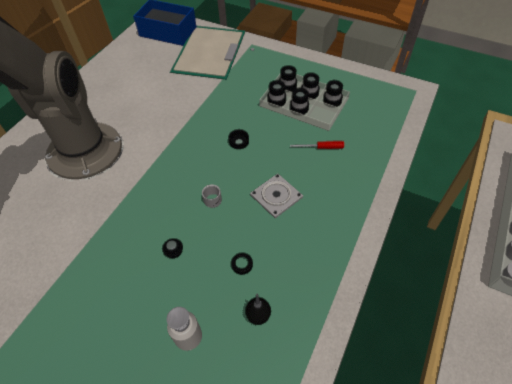

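The top view shows the barrel (200,241), sleeve (281,229), cell (348,230), bezel (330,168) and fixture (249,173). The blower (367,132), bottle (413,175) and screwdriver (170,160) are also there. The scene view agrees: barrel (238,139), sleeve (212,196), cell (173,248), bezel (242,263), fixture (277,195).

```bash
cat > m.py <<'E'
from h import *
def blob(c,u,v,r=22):
    im=c['color'].astype(int); x0,y0=int(u-r),int(v-r)
    p=im[y0:y0+2*r,x0:x0+2*r]
    edge=np.concatenate([p[0],p[-1],p[:,0],p[:,-1]]); bg=np.median(edge,0)
    m=(np.abs(p-bg).sum(2)>45).astype(np.uint8)
    n,l,s,_=cv2.connectedComponentsWithStats(m)
    i=min(range(1,n),key=lambda i:-s[i,4])
    cs,_=cv2.findContours((l==i).astype(np.uint8),cv2.RETR_EXTERNAL,cv2.CHAIN_APPROX_NONE)
    k=max(cs,key=len); M=cv2.moments(cv2.convexHull(k))
    return M['m10']/M['m00']+x0,M['m01']/M['m00']+y0,cv2.boundingRect(k)[2:]
E
python3 - <<'E'
from m import *
a=snap('top');b=snap('scene')
P={'barrel':((200,241),(238,139),.014),'sleeve':((281,229),(212,196),.022),'cell':((348,230),(173,248),.021),'bezel':((330,168),(242,263),.0095),'fixture':((249,173),(277,195),.007),'blower':((367,132),(258,308),.05),'bottle':((413,175),(184,329),.06)}
for k,(p,q,z) in P.items():
    r=30 if k in('fixture','bottle','blower') else 20
    for c,w in((a,p),(b,q)):
        u,v,s=blob(c,*w,r); print(k,round(u,1),round(v,1),s,onz(c,u,v,z)[:2].round(4))
def tile(c,pts,r,f): return np.hstack([cv2.resize(c['color'][v-r:v+r,u-r:u+r,::-1],None,fx=f,fy=f,interpolation=cv2.INTER_CUBIC) for u,v in pts])
n=['barrel','sleeve','cell','bezel','fixture']
cv2.imwrite('pics/t1.png',np.vstack([tile(a,[P[k][0] for k in n],26,3),tile(b,[P[k][1] for k in n],26,3)]))
E
```

```text
barrel 199.9 241.9 (25, 26) [0.4292 0.2424]
barrel 238.0 138.8 (22, 22) [0.4305 0.2395]
sleeve 283.0 225.8 (15, 15) [0.4733 0.0014]
sleeve 211.0 195.2 (21, 23) [0.4674 0.0059]
cell 346.3 230.9 (22, 21) [ 0.4568 -0.1801]
cell 172.2 248.0 (21, 21) [ 0.4601 -0.1846]
bezel 329.2 168.0 (22, 21) [ 0.6399 -0.1368]
bezel 241.3 263.1 (23, 23) [ 0.6416 -0.1404]
fixture 247.9 172.9 (46, 47) [0.6286 0.1014]
fixture 275.7 195.1 (53, 43) [0.6307 0.0954]
blower 363.9 134.9 (27, 29) [ 0.7293 -0.2308]
blower 256.4 310.1 (30, 32) [ 0.7394 -0.2468]
bottle 401.3 182.8 (30, 35) [ 0.5909 -0.3293]
bottle 183.3 328.0 (35, 43) [ 0.612  -0.3571]
```

View pics/t1.png

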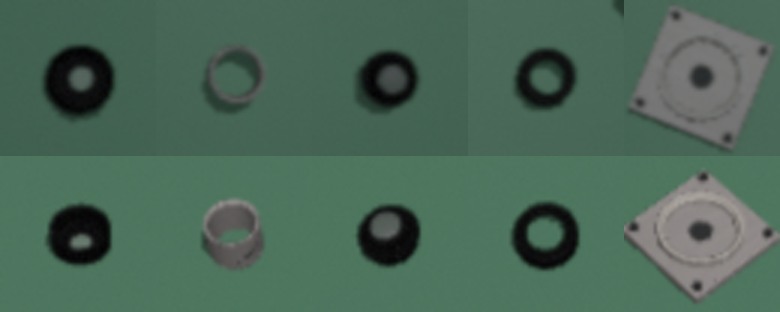

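The crops show dark shadows to the lower left of each part in the top view. The two cameras disagree by about 4 mm in y. I'll calibrate that with the barrel once it is held.

```bash
cat > go.py <<'E'
import sys
from h import *
from scipy.spatial.transform import Rotation as R
def state():
    o=bot.get_obs(); r=R.from_quat(o['tool_rot'],scalar_first=True)
    return o,r
if __name__=='__main__':
    o,r=state(); M=r.as_matrix()
    print('t',o['t'],'pos',o['eef_pos'].round(4),'yaw',np.degrees(np.arctan2(M[1,0],M[0,0])).round(1),'q7',o['q'][6].round(2),'overhang',bot.finger_overhang,'tilt',np.degrees(np.arccos(-M[2,2])).round(2),'F',o['contact_force'].round(1))
    p=o['eef_pos']
    for s in sys.argv[1:]:
        t=np.array(eval(s)); print(t,'shift',(r.inv().apply(t-p)).round(4)); p=t
E
python3 go.py .48,-.25,.245 .43,.241,.12; python3 -m inch --help | head -5
```

```text
t 0.2 pos [ 0.2121 -0.6405  0.2447] yaw 18.3 q7 -0.08 overhang 0.014 tilt 0.06 F [-0.5  0.2 -0. ]
[ 0.48  -0.25   0.245] shift [ 0.377  -0.2865  0.    ]
[0.43  0.241 0.12 ] shift [ 0.1069 -0.4817  0.1255]invalid input: not JSON, or not a number
```

```bash
python3 -m inch '[[0.0377,-0.0287,0,0],[0.0377,-0.0287,0,0],[0.0377,-0.0287,0,0],[0.0377,-0.0287,0,0],[0.0377,-0.0287,0,0],[0.0377,-0.0287,0,0],[0.0377,-0.0287,0,0],[0.0377,-0.0287,0,0],[0.0377,-0.0287,0,0],[0.0377,-0.0287,0,0]]' 0.0854 30
python3 go.py .43,.241,.12
```

```text
t: 1.2
eef_pos: [0.4806, -0.2481, 0.2454]
tool_rot: [0.0, 0.987, 0.159, 0.0]
contact_force: [0.7, -0.4, 0.3]
gripper_width: 0.999
grasp_force: 0.0
t 1.2 pos [ 0.4806 -0.2481  0.2454] yaw 18.3 q7 -0.94 overhang 0.014 tilt 0.02 F [ 0.7 -0.4  0.3]
[0.43  0.241 0.12 ] shift [ 0.1057 -0.4803  0.1253]
```

```bash
python3 -m inch '[[0.0088,-0.04,0.0104,0],[0.0088,-0.04,0.0104,0],[0.0088,-0.04,0.0104,0],[0.0088,-0.04,0.0104,0],[0.0088,-0.04,0.0104,0],[0.0088,-0.04,0.0104,0],[0.0088,-0.04,0.0104,0],[0.0088,-0.04,0.0104,0],[0.0088,-0.04,0.0104,0],[0.0088,-0.04,0.0104,0],[0.0088,-0.04,0.0104,0],[0.0088,-0.04,0.0104,0]]'
python3 go.py .43,.241,.02;  python3 - <<'E'
from h import *
a=snap('top');b=snap('scene')
f=lambda c,u,v,r,k:cv2.resize(c['color'][v-r:v+r,u-r:u+r,::-1],None,fx=k,fy=k,interpolation=cv2.INTER_CUBIC)
cv2.imwrite('pics/t2.png',np.hstack([f(a,200,241,40,5),f(b,238,139,40,5)]))
E
```

```text
t: 2.4
eef_pos: [0.429, 0.2405, 0.1201]
tool_rot: [0.0, 0.987, 0.159, 0.0]
contact_force: [1.2, 0.1, -0.5]
gripper_width: 1.002
grasp_force: 0.0
t 2.4 pos [0.429  0.2405 0.1201] yaw 18.3 q7 -2.11 overhang 0.014 tilt 0.02 F [ 1.2  0.1 -0.5]
[0.43  0.241 0.02 ] shift [ 0.0011 -0.0002  0.1001]
```

View pics/t2.png

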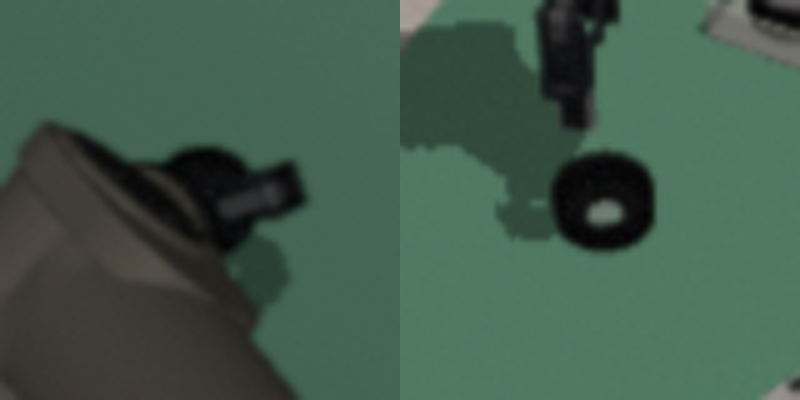

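The top crop shows the gripper over the barrel, partly hiding it. The scene crop shows the barrel standing free at (239,139).

```bash
python3 -m inch '[[0,0,0.03,0],[0,0,0.03,0],[0,0,0.02,0],[0,0,0.018,0],[0,0,0,0]]'; python3 -m inch '[[0,0,0,0],[0,0,0,0],[0,0,0,0],[0,0,0,0],[0,0,0,0],[0,0,0,0]]' 0.05 25; python3 go.py
```

```text
t: 3.0
eef_pos: [0.428, 0.2375, 0.0207]
tool_rot: [0.001, 0.987, 0.159, -0.002]
contact_force: [-0.2, -0.2, 0.2]
gripper_width: 0.998
grasp_force: 0.0
t: 3.6
eef_pos: [0.4299, 0.2392, 0.0237]
tool_rot: [-0.0, 0.987, 0.159, 0.001]
contact_force: [-2.0, -0.9, 7.1]
gripper_width: 0.752
grasp_force: 28.2
t 3.6 pos [0.4299 0.2392 0.0237] yaw 18.3 q7 -2.22 overhang 0.014 tilt 0.1 F [-2.  -0.9  7.1]
```

```bash
python3 -m inch '[[0,0,-0.001,0],[0,0,0,0],[0,0,0,0],[0,0,0,-8.2],[0,0,0,-8.2],[0,0,0,-8.2],[0,0,0,-8.2],[0,0,0,-8.2],[0,0,0,-8.2],[0,0,0,-8.2],[0,0,0,-8.2]]' 0.084; python3 -m inch '[[0,0,0,-8.2],[0,0,0,-8.2],[0,0,0,-8],[0,0,0,0],[0,0,0,0]]';python3 -m inch '[[0,0,0,0],[0,0,0,0],[0,0,0,0],[0,0,0,0],[0,0,0,0],[0,0,0,0]]' 0.05 30; python3 go.py
```

```text
t: 4.7
eef_pos: [0.4293, 0.239, 0.0235]
tool_rot: [0.0, 0.742, 0.671, 0.0]
contact_force: [-0.8, -0.3, -0.3]
gripper_width: 0.985
grasp_force: 0.0
t: 5.2
eef_pos: [0.4292, 0.2389, 0.0234]
tool_rot: [-0.0, 0.587, 0.809, -0.0]
contact_force: [-0.8, -0.4, 0.5]
gripper_width: 0.984
grasp_force: 0.0
t: 5.8
eef_pos: [0.4294, 0.2392, 0.0241]
tool_rot: [0.0, 0.586, 0.81, 0.0]
contact_force: [-1.0, -1.4, 6.1]
gripper_width: 0.75
grasp_force: 31.6
t 5.8 pos [0.4294 0.2392 0.0241] yaw 108.2 q7 -0.95 overhang 0.014 tilt 0.06 F [-1.  -1.4  6.1]
```

```bash
python3 -m inch '[[0,0,-0.02,0],[0,0,-0.04,0],[0,0,-0.02,0],[0,0,0,0]]'; python3 go.py .63,.098,.104
```

```text
t: 6.2
eef_pos: [0.4306, 0.2402, 0.106]
tool_rot: [0.001, 0.586, 0.81, 0.002]
contact_force: [-0.4, -0.2, -1.0]
gripper_width: 0.749
grasp_force: 34.1
t 6.2 pos [0.4306 0.2402 0.106 ] yaw 108.2 q7 -0.81 overhang 0.014 tilt 0.28 F [-0.4 -0.2 -1. ]
[0.63  0.098 0.104] shift [-0.1974  0.1448  0.0026]
```

```bash
python3 -m inch '[[-0.0282,0.0207,0,0],[-0.0282,0.0207,0,0],[-0.0282,0.0207,0,0],[-0.0282,0.0207,0,0],[-0.0282,0.0207,0,0],[-0.0282,0.0207,0,0],[-0.0282,0.0207,0,0],[0,0,0,0],[0,0,0,0]]'; python3 go.py;  python3 - <<'E'
from h import *
a=snap('top');b=snap('scene')
f=lambda c,u,v,r,k:cv2.resize(c['color'][v-r:v+r,u-r:u+r,::-1],None,fx=k,fy=k,interpolation=cv2.INTER_CUBIC)
cv2.imwrite('pics/t3.png',np.hstack([f(a,249,173,40,5),f(b,270,180,40,5)]))
for c in(a,b):
  K=c['mtx'];T=np.linalg.inv(c['world_from_camera'])
  for z in(.08,.108):
    p=T@[*bot.get_obs()['eef_pos'][:2],z,1];print(K@[p[0],-p[1],-p[2]]/-p[2])
E
```

```text
t: 7.1
eef_pos: [0.6284, 0.0964, 0.1019]
tool_rot: [-0.001, 0.586, 0.81, -0.001]
contact_force: [-0.4, 0.4, -0.7]
gripper_width: 0.748
grasp_force: 34.1
t 7.1 pos [0.6284 0.0964 0.1019] yaw 108.2 q7 -0.39 overhang 0.014 tilt 0.12 F [-0.4  0.4 -0.7]
[248.30206623 171.03679367   1.        ]
[248.03855675 170.0775454    1.        ]
[275.38619666 178.68357459   1.        ]
[275.48665097 172.38987779   1.        ]
```

View pics/t3.png

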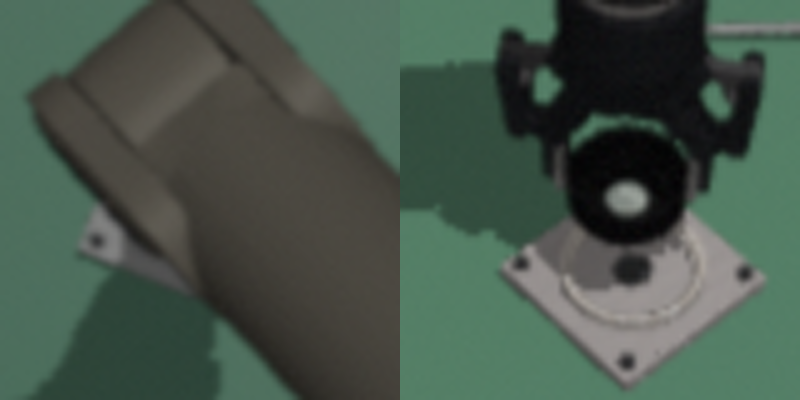

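The scene crop shows the held barrel centred at u=275.5, with its glass at v≈179.8 where 178.2 was predicted, so the scene view is biased by about +1.5 px in v. Opposite fixture screws at (521,263) and (745,272) in the crop put the nest centre at (276.6,193.5).

Run:
```python
from m import *
b=snap('scene')
g=b['color'].astype(int).sum(2)
p=g[172:188,265:287]; m=(p>260).astype(np.uint8); n,l,s,ce=cv2.connectedComponentsWithStats(m); print([(s[i,4],ce[i]+[265,172]) for i in range(1,n)])
for u,v in((276.6,193.5),(276.6,192)): print(onz(b,u,v,.014)[:2])
o=bot.get_obs();print(o['eef_pos'])
for dv in(0,1.5):
  for n,(u,v),z in(('barrel',(238,138.8),.014),('sleeve',(211,195.2),.022),('cell',(172.2,248),.021),('bezel',(241.3,263.1),.0095)): print(n,onz(b,u,v-dv,z)[:2].round(4))
```

```text
[(np.int32(34), array([274.88235294, 178.76470588])), (np.int32(5), array([265.4, 186.2])), (np.int32(7), array([285.42857143, 186.        ]))]
[0.63258816 0.09699297]
[0.63034918 0.10183884]
[0.62746804 0.09852208 0.10294351]
barrel [0.4305 0.2395]
sleeve [0.4673 0.006 ]
cell [ 0.46   -0.1848]
bezel [ 0.6415 -0.1403]
barrel [0.4274 0.2453]
sleeve [0.4646 0.0105]
cell [ 0.4576 -0.1811]
bezel [ 0.6395 -0.1365]
```

```bash
python3 -m inch '[[-0.001,0.003,0,0],[0,0,0.025,0],[0,0,0.02,0],[0,0,0.01,0],[0,0,0,0],[0,0,0,0]]'; python3 go.py .631,.098,.036; python3 go.py
```

```text
t: 7.85
eef_pos: [0.6321, 0.0975, 0.0487]
tool_rot: [-0.0, 0.585, 0.811, 0.0]
contact_force: [0.3, -0.4, -0.7]
gripper_width: 0.748
grasp_force: 34.1
t 7.85 pos [0.6321 0.0975 0.0487] yaw 108.3 q7 -0.43 overhang 0.014 tilt 0.02 F [ 0.3 -0.4 -0.7]
[0.631 0.098 0.036] shift [ 0.0008 -0.0009  0.0127]
t 7.85 pos [0.6321 0.0975 0.0487] yaw 108.3 q7 -0.43 overhang 0.014 tilt 0.02 F [ 0.3 -0.4 -0.7]
```

```bash
python3 -m inch '[[0,0,0.003,0],[0,0,0.002,0],[0,0,0.002,0],[0,0,0.002,0],[0,0,0,0]]';python3 -m inch '[[0,0,0.002,0],[0,0,0.002,0],[0,0,0.001,0],[0,0,0,0],[0,0,0,0]]'
```

```text
t: 8.35
eef_pos: [0.6319, 0.0971, 0.0393]
tool_rot: [-0.0, 0.586, 0.811, -0.0]
contact_force: [0.3, -0.8, -1.1]
gripper_width: 0.751
grasp_force: 34.1
t: 8.85
eef_pos: [0.6322, 0.0978, 0.0361]
tool_rot: [0.0, 0.585, 0.811, 0.0]
contact_force: [-4.1, -0.4, 12.8]
gripper_width: 0.75
grasp_force: 35.2
```

```bash
python3 -m inch '[[0,0,-0.001,0],[0,0,0,0],[0,0,0,0],[0,0,-0.02,0],[0,0,-0.04,0],[0,0,-0.04,0],[0,0,0,0]]' 0.084
python3 - <<'E'
from h import *
b=snap('scene'); u,v,r,k=272,185,26,12
cv2.imwrite('pics/t4.png',cv2.resize(b['color'][v-r:v+r,u-r:u+r,::-1],None,fx=k,fy=k,interpolation=cv2.INTER_CUBIC)[:600])
c=bot.read_camera('top');print(onz(c,281.5,227.5,.044),onz(c,249,172.7,.014))
E
python3 go.py .469,.006,.13
```

```text
t: 9.55
eef_pos: [0.6355, 0.0992, 0.1428]
tool_rot: [0.003, 0.585, 0.811, 0.004]
contact_force: [0.2, 0.1, 0.8]
gripper_width: 0.981
grasp_force: 0.0
[0.4692605  0.00687345 0.044     ] [0.62868633 0.09790148 0.014     ]
t 9.65 pos [0.6328 0.0974 0.1377] yaw 108.3 q7 -0.37 overhang 0.014 tilt 0.18 F [ 0.2 -0.3 -1.5]
[0.469 0.006 0.13 ] shift [-0.0353 -0.1843  0.0071]
```

View pics/t4.png

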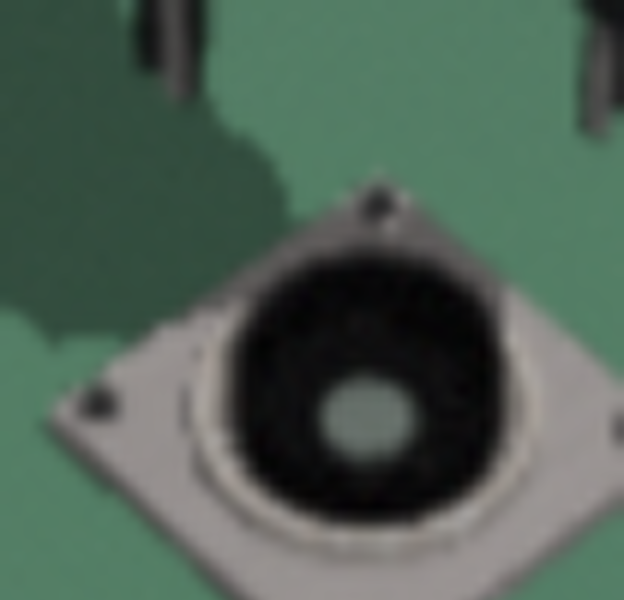

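The barrel sits level inside the white ring, centre about (303,219), and its glass is visible.

```bash
python3 -m inch '[[-0.0071,-0.0369,0,0],[-0.0071,-0.0369,0,0],[-0.0071,-0.0369,0,0],[-0.0071,-0.0369,0,0],[-0.0071,-0.0369,0,0],[0,0,0,0],[0,0,0.03,0],[0,0,0,0],[0,0,0,0]]'; python3 go.py .469,.006,.040
```

```text
t: 10.55
eef_pos: [0.4677, 0.006, 0.1052]
tool_rot: [-0.001, 0.585, 0.811, -0.0]
contact_force: [-0.5, -0.5, -0.2]
gripper_width: 0.985
grasp_force: 0.0
t 10.55 pos [0.4677 0.006  0.1052] yaw 108.4 q7 -0.3 overhang 0.014 tilt 0.12 F [-0.5 -0.5 -0.2]
[0.469 0.006 0.04 ] shift [-0.0005  0.0013  0.0652]
```

```bash
python3 -m inch '[[0,0.001,0.03,0],[0,0,0.025,0],[0,0,0.01,0],[0,0,0,0]]'; python3 -m inch '[[0,0,0,0],[0,0,0,0],[0,0,0,0],[0,0,0,0],[0,0,0,0],[0,0,0,0],[0,0,0,0]]' 0.035 25; python3 -m inch '[[0,0,0,0],[0,0,0,0],[0,0,0,8.2],[0,0,0,8.2],[0,0,0,8.2],[0,0,0,8.2],[0,0,0,8.2],[0,0,0,8.2],[0,0,0,8.2],[0,0,0,8.2],[0,0,0,8.2],[0,0,0,8.2]]' 0.075;python3 -m inch '[[0,0,0,8],[0,0,0,0],[0,0,0,0]]';python3 -m inch '[[0,0,0,0],[0,0,0,0],[0,0,0,0],[0,0,0,0],[0,0,0,0],[0,0,0,0]]' 0.035 30; python3 go.py
```

```text
t: 10.95
eef_pos: [0.4687, 0.0062, 0.0401]
tool_rot: [-0.001, 0.585, 0.811, -0.0]
contact_force: [-0.3, 0.2, 0.8]
gripper_width: 0.984
grasp_force: 0.0
t: 11.65
eef_pos: [0.4699, 0.0059, 0.0419]
tool_rot: [0.001, 0.586, 0.811, 0.001]
contact_force: [-1.1, -0.2, 5.4]
gripper_width: 0.601
grasp_force: 25.0
t: 12.85
eef_pos: [0.469, 0.0058, 0.0407]
tool_rot: [-0.0, 0.974, 0.225, 0.0]
contact_force: [-0.0, -0.4, 0.2]
gripper_width: 0.88
grasp_force: 0.0
t: 13.15
eef_pos: [0.469, 0.0059, 0.0406]
tool_rot: [0.0, 0.987, 0.161, 0.0]
contact_force: [-0.6, 0.7, 0.1]
gripper_width: 0.878
grasp_force: 0.0
t: 13.75
eef_pos: [0.469, 0.0058, 0.0408]
tool_rot: [0.0, 0.987, 0.16, 0.0]
contact_force: [-0.9, 0.0, 5.6]
gripper_width: 0.598
grasp_force: 30.5
t 13.75 pos [0.469  0.0058 0.0408] yaw 18.4 q7 -1.71 overhang 0.014 tilt 0.0 F [-0.9  0.   5.6]
```

```bash
python3 -m inch '[[0,0,-0.02,0],[0,0,-0.03,0],[0,0,-0.02,0],[0,0,0,0],[0,0,0,0]]'; python3 go.py .632,.0975,.11
```

```text
t: 14.25
eef_pos: [0.4689, 0.0055, 0.1104]
tool_rot: [0.0, 0.987, 0.159, 0.0]
contact_force: [-0.3, 0.5, -1.0]
gripper_width: 0.6
grasp_force: 32.2
t 14.25 pos [0.4689 0.0055 0.1104] yaw 18.3 q7 -1.63 overhang 0.014 tilt 0.02 F [-0.3  0.5 -1. ]
[0.632  0.0975 0.11  ] shift [ 0.1838 -0.036   0.0004]
```

```bash
python3 -m inch '[[0.037,-0.0072,0,0],[0.037,-0.0072,0,0],[0.037,-0.0072,0,0],[0.037,-0.0072,0,0],[0.036,-0.0072,0,0],[0,0,0,0],[0,0,0.015,0],[0,0,0,0],[0,0,0,0]]'; python3 go.py .632,.0975,.0568;python3 - <<'E'
from h import *
b=snap('scene'); u,v,r,k=275,170,26,11
cv2.imwrite('pics/t5.png',cv2.resize(b['color'][v-r:v+r,u-r:u+r,::-1],None,fx=k,fy=k,interpolation=cv2.INTER_CUBIC)[:600])
E
```

```text
t: 15.15
eef_pos: [0.6304, 0.0965, 0.0938]
tool_rot: [0.0, 0.987, 0.159, -0.002]
contact_force: [0.4, 0.5, -0.9]
gripper_width: 0.597
grasp_force: 32.2
t 15.15 pos [0.6304 0.0965 0.0938] yaw 18.3 q7 -1.75 overhang 0.014 tilt 0.22 F [ 0.4  0.5 -0.9]
[0.632  0.0975 0.0568] shift [ 0.002  -0.0005  0.037 ]
```

View pics/t5.png

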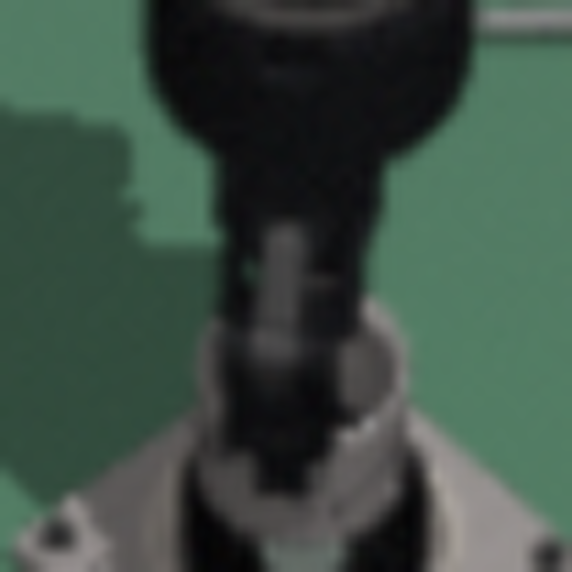

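The sleeve is held over the barrel: sleeve axis at crop x≈304, barrel axis at x≈306, so they line up.

```bash
python3 -m inch '[[0.001,0,0.005,0],[0,0,0.005,0],[0,0,0.005,0],[0,0,0.005,0],[0,0,0.004,0],[0,0,0,0]]';python3 -m inch '[[0,0,0.004,0],[0,0,0.004,0],[0,0,0.002,0],[0,0,0,0]]'; python3 go.py .632,.0975,.0568
```

```text
t: 15.8
eef_pos: [0.6328, 0.098, 0.0707]
tool_rot: [0.0, 0.987, 0.159, -0.001]
contact_force: [-0.8, -0.0, -0.7]
gripper_width: 0.599
grasp_force: 32.2
t: 16.2
eef_pos: [0.6331, 0.098, 0.0611]
tool_rot: [0.0, 0.987, 0.159, -0.0]
contact_force: [-0.4, -0.2, -0.9]
gripper_width: 0.598
grasp_force: 32.2
t 16.2 pos [0.6331 0.098  0.0611] yaw 18.3 q7 -1.77 overhang 0.014 tilt 0.03 F [-0.4 -0.2 -0.9]
[0.632  0.0975 0.0568] shift [-0.0012  0.0002  0.0043]
```

```bash
python3 -m inch '[[-0.0005,0,0.002,0],[0,0,0.002,0],[0,0,0.001,0],[0,0,0,0],[0,0,0,0]]'
```

```text
t: 16.7
eef_pos: [0.6328, 0.098, 0.0569]
tool_rot: [0.0, 0.987, 0.159, 0.0]
contact_force: [-2.5, -0.9, 4.4]
gripper_width: 0.599
grasp_force: 32.7
```

```bash
python3 -m inch '[[0,0,0,0],[0,0,0,0],[0,0,0,0],[0,0,-0.03,0],[0,0,-0.05,0],[0,0,-0.01,0],[0,0,0,0],[0,0,0,0]]' 0.075; python3 go.py .459,-.183,.12
```

```text
t: 17.5
eef_pos: [0.6322, 0.0976, 0.1455]
tool_rot: [0.0, 0.987, 0.159, -0.001]
contact_force: [-0.2, -0.5, -1.0]
gripper_width: 0.877
grasp_force: 0.0
t 17.5 pos [0.6322 0.0976 0.1455] yaw 18.3 q7 -1.72 overhang 0.014 tilt 0.07 F [-0.2 -0.5 -1. ]
[ 0.459 -0.183  0.12 ] shift [-0.2526  0.212   0.0259]
```

```bash
python3 -m inch '[[-0.0316,0.0267,0,0],[-0.0316,0.0267,0,0],[-0.0316,0.0267,0,0],[-0.0316,0.0267,0,0],[-0.0316,0.0267,0,0],[-0.0316,0.0267,0,0],[-0.0316,0.0267,0,0],[-0.0316,0.0267,0,0],[0,0,0.04,0],[0,0,0,0],[0,0,0,0]]'; python3 go.py .459,-.184,.044
```

```text
t: 18.6
eef_pos: [0.4589, -0.1831, 0.1053]
tool_rot: [-0.001, 0.987, 0.16, -0.002]
contact_force: [0.5, -0.4, 0.6]
gripper_width: 0.882
grasp_force: 0.0
t 18.6 pos [ 0.4589 -0.1831  0.1053] yaw 18.4 q7 -1.21 overhang 0.014 tilt 0.24 F [ 0.5 -0.4  0.6]
[ 0.459 -0.184  0.044] shift [-0.0001  0.0011  0.0613]
```

```bash
python3 -m inch '[[0,0.001,0.03,0],[0,0,0.02,0],[0,0,0.011,0],[0,0,0,0],[0,0,0,0]]'; python3 -m inch '[[0,0,0,0],[0,0,0,0],[0,0,0,0],[0,0,0,0],[0,0,0,0],[0,0,0,0],[0,0,0,0],[0,0,0,0]]' 0.025 20; python3 -m inch '[[0,0,0,0],[0,0,0,0],[0,0,0,-8.2],[0,0,0,-8.2],[0,0,0,-8.2],[0,0,0,-8.2],[0,0,0,-8.2],[0,0,0,-8.2],[0,0,0,-8.2],[0,0,0,-8.2],[0,0,0,-8.2],[0,0,0,-8.2]]' 0.06;python3 -m inch '[[0,0,0,-8],[0,0,0,0],[0,0,0,0]]';python3 -m inch '[[0,0,0,0],[0,0,0,0],[0,0,0,0],[0,0,0,0],[0,0,0,0],[0,0,0,0]]' 0.025 30; python3 go.py
```

```text
t: 19.1
eef_pos: [0.4612, -0.1847, 0.0463]
tool_rot: [0.0, 0.987, 0.16, 0.0]
contact_force: [0.5, -0.3, 1.1]
gripper_width: 0.88
grasp_force: 0.0
t: 19.9
eef_pos: [0.4608, -0.1853, 0.0465]
tool_rot: [0.0, 0.987, 0.159, 0.001]
contact_force: [-0.8, 1.8, 6.9]
gripper_width: 0.458
grasp_force: 19.4
t: 21.1
eef_pos: [0.4602, -0.1854, 0.0455]
tool_rot: [-0.0, 0.639, 0.77, -0.0]
contact_force: [-0.7, -0.0, -0.7]
gripper_width: 0.702
grasp_force: 0.0
t: 21.4
eef_pos: [0.4601, -0.1854, 0.0454]
tool_rot: [-0.0, 0.587, 0.809, 0.0]
contact_force: [0.4, 0.3, 0.5]
gripper_width: 0.7
grasp_force: 0.0
t: 22.0
eef_pos: [0.4603, -0.1852, 0.0458]
tool_rot: [0.0, 0.586, 0.81, -0.0]
contact_force: [-1.8, 0.7, 6.4]
gripper_width: 0.449
grasp_force: 29.8
t 22.0 pos [ 0.4603 -0.1852  0.0458] yaw 108.3 q7 0.02 overhang 0.014 tilt 0.03 F [-1.8  0.7  6.4]
```

```bash
python3 -m inch '[[0,0,-0.02,0],[0,0,-0.03,0],[0,0,-0.03,0],[0,0,-0.015,0],[0,0,0,0],[0,0,0,0]]'; python3 go.py .6325,.098,.14
```

```text
t: 22.6
eef_pos: [0.4596, -0.1855, 0.1397]
tool_rot: [-0.0, 0.586, 0.81, -0.0]
contact_force: [-0.6, -0.2, -2.1]
gripper_width: 0.447
grasp_force: 30.6
t 22.6 pos [ 0.4596 -0.1855  0.1397] yaw 108.3 q7 0.17 overhang 0.014 tilt 0.05 F [-0.6 -0.2 -2.1]
[0.6325 0.098  0.14  ] shift [ 0.2149  0.2531 -0.0005]
```

```bash
python3 -m inch '[[0.0269,0.0316,0,0],[0.0269,0.0316,0,0],[0.0269,0.0316,0,0],[0.0269,0.0316,0,0],[0.0269,0.0316,0,0],[0.0269,0.0316,0,0],[0.0269,0.0316,0,0],[0.0269,0.0316,0,0],[0,0,0,0],[0,0,0.01,0],[0,0,0,0],[0,0,0,0]]'; python3 go.py .6325,.098,.0838;python3 - <<'E'
from h import *
b=snap('scene'); u,v,r,k=275,165,26,11
cv2.imwrite('pics/t6.png',cv2.resize(b['color'][v-r:v+r,u-r:u+r,::-1],None,fx=k,fy=k,interpolation=cv2.INTER_CUBIC)[:600])
E
```

```text
t: 23.8
eef_pos: [0.6316, 0.0965, 0.1289]
tool_rot: [-0.001, 0.586, 0.81, -0.001]
contact_force: [0.4, 0.4, -1.0]
gripper_width: 0.446
grasp_force: 30.7
t 23.8 pos [0.6316 0.0965 0.1289] yaw 108.2 q7 -0.37 overhang 0.014 tilt 0.18 F [ 0.4  0.4 -1. ]
[0.6325 0.098  0.0838] shift [0.0012 0.0015 0.0451]
```

View pics/t6.png

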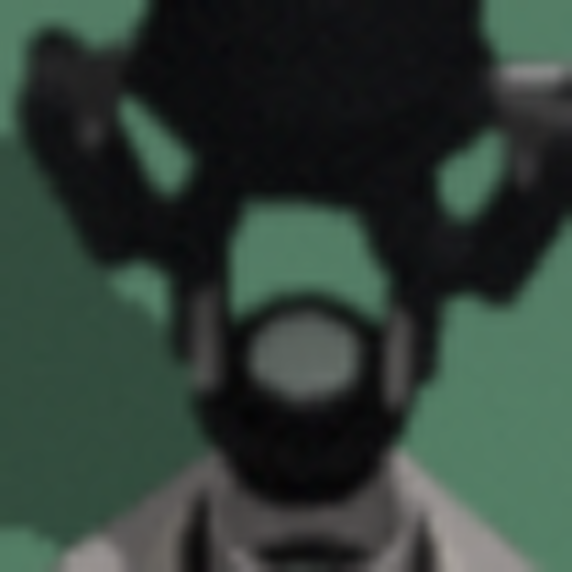

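The cell is held upright by its head, glass at crop (303,355). The sleeve below is centred at x≈306.

```bash
python3 -m inch '[[0,0,0.006,0],[0,0,0.006,0],[0,0,0.004,0],[0,0,0,0],[0,0,0,0]]'; python3 go.py .6328,.098,.0838
```

```text
t: 24.35
eef_pos: [0.6325, 0.0985, 0.1144]
tool_rot: [-0.0, 0.585, 0.811, -0.0]
contact_force: [0.0, -0.6, -1.0]
gripper_width: 0.442
grasp_force: 30.7
t 24.35 pos [0.6325 0.0985 0.1144] yaw 108.3 q7 -0.38 overhang 0.014 tilt 0.01 F [ 0.  -0.6 -1. ]
[0.6328 0.098  0.0838] shift [-0.0006  0.0001  0.0306]
```

```bash
python3 -m inch '[[0,0.0005,0.004,0],[0,0,0.003,0],[0,0,0.003,0],[0,0,0,0],[0,0,0,0]]'; python3 go.py .6328,.098,.0838
```

```text
t: 24.85
eef_pos: [0.6331, 0.0987, 0.1044]
tool_rot: [-0.0, 0.585, 0.811, -0.0]
contact_force: [0.3, -0.1, -1.1]
gripper_width: 0.446
grasp_force: 30.7
t 24.85 pos [0.6331 0.0987 0.1044] yaw 108.3 q7 -0.39 overhang 0.014 tilt 0.01 F [ 0.3 -0.1 -1.1]
[0.6328 0.098  0.0838] shift [-0.0006 -0.0005  0.0206]
```

```bash
python3 -m inch '[[-0.0004,-0.0004,0.003,0],[0,0,0.003,0],[0,0,0.003,0],[0,0,0.003,0],[0,0,0,0],[0,0,0,0]]'; python3 -m inch '[[0,0,0.003,0],[0,0,0.002,0],[0,0,0.001,0],[0,0,0,0],[0,0,0,0]]'
```

```text
t: 25.45
eef_pos: [0.6328, 0.0982, 0.0924]
tool_rot: [-0.0, 0.586, 0.811, -0.0]
contact_force: [-0.1, 0.3, -0.1]
gripper_width: 0.444
grasp_force: 30.7
t: 25.95
eef_pos: [0.6328, 0.0982, 0.0865]
tool_rot: [0.0, 0.586, 0.811, 0.0]
contact_force: [1.4, -0.2, -0.9]
gripper_width: 0.446
grasp_force: 30.7
```

```bash
python3 -m inch '[[0,0,0.001,0],[0,0,0.001,0],[0,0,0.001,0],[0,0,0.0005,0],[0,0,0,0],[0,0,0,0]]'
```

```text
t: 26.55
eef_pos: [0.633, 0.0982, 0.0839]
tool_rot: [0.0, 0.586, 0.811, -0.0]
contact_force: [-3.0, -1.0, 6.8]
gripper_width: 0.444
grasp_force: 31.3
```

```bash
python3 -m inch '[[0,0,0,0],[0,0,0,0],[0,0,0,0],[0,0,-0.03,0],[0,0,-0.04,0],[0,0,0,0],[0,0,0,0]]' 0.06; python3 go.py .6415,-.1405,.15;python3 - <<'E'
from h import *
b=snap('scene'); u,v,r,k=275,180,26,11
cv2.imwrite('pics/t7.png',cv2.resize(b['color'][v-r:v+r,u-r:u+r,::-1],None,fx=k,fy=k,interpolation=cv2.INTER_CUBIC)[:600])
E
```

```text
t: 27.25
eef_pos: [0.6334, 0.0983, 0.1539]
tool_rot: [0.001, 0.586, 0.811, 0.001]
contact_force: [-0.1, -0.1, -0.6]
gripper_width: 0.703
grasp_force: 0.0
t 27.25 pos [0.6334 0.0983 0.1539] yaw 108.3 q7 -0.35 overhang 0.014 tilt 0.12 F [-0.1 -0.1 -0.6]
[ 0.6415 -0.1405  0.15  ] shift [-0.2293 -0.0674  0.0039]
```

View pics/t7.png

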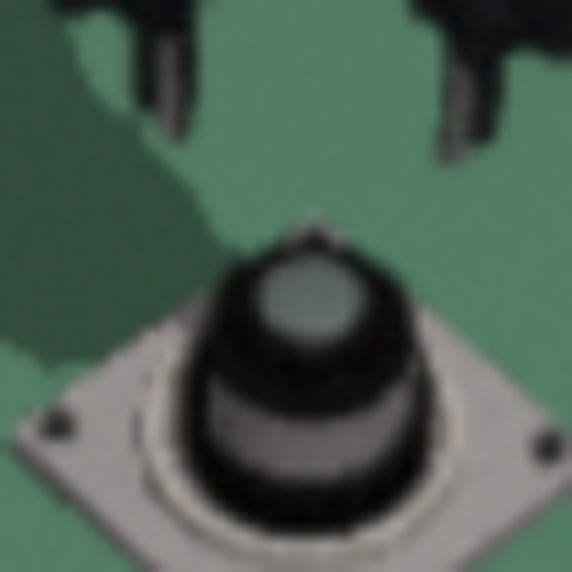

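The cell is seated straight, with its glass at crop (311,295), the collar on the sleeve rim and an even band of sleeve above the barrel.

```bash
python3 -m inch '[[-0.0382,-0.0112,0,0],[-0.0382,-0.0112,0,0],[-0.0382,-0.0112,0,0],[-0.0382,-0.0112,0,0],[-0.0382,-0.0112,0,0],[-0.0382,-0.0112,0,0],[0,0,0.04,0],[0,0,0.04,0],[0,0,0,0],[0,0,0,0]]' 0.08; python3 go.py .6415,-.1405,.02
```

```text
t: 28.3
eef_pos: [0.6403, -0.1399, 0.0721]
tool_rot: [-0.001, 0.585, 0.811, -0.0]
contact_force: [0.1, 0.0, 0.5]
gripper_width: 0.935
grasp_force: 0.0
t 28.3 pos [ 0.6403 -0.1399  0.0721] yaw 108.4 q7 -0.02 overhang 0.014 tilt 0.17 F [0.1 0.  0.5]
[ 0.6415 -0.1405  0.02  ] shift [-0.001   0.0011  0.0521]
```

```bash
python3 -m inch '[[0,0,0.02,0],[0,0,0.02,0],[0,0,0.012,0],[0,0,0,0],[0,0,0,0]]'; python3 -m inch '[[0,0,0,0],[0,0,0,0],[0,0,0,0],[0,0,0,0],[0,0,0,0],[0,0,0,0],[0,0,0,0]]' 0.04 20; python3 -m inch '[[0,0,0,0],[0,0,0,0],[0,0,0,8.2],[0,0,0,8.2],[0,0,0,8.2],[0,0,0,8.2],[0,0,0,8.2],[0,0,0,8.2],[0,0,0,8.2],[0,0,0,8.2],[0,0,0,8.2],[0,0,0,8.2]]' 0.075;python3 -m inch '[[0,0,0,8],[0,0,0,0],[0,0,0,0]]';python3 -m inch '[[0,0,0,0],[0,0,0,0],[0,0,0,0],[0,0,0,0],[0,0,0,0],[0,0,0,0]]' 0.04 25; python3 go.py
```

```text
t: 28.8
eef_pos: [0.6411, -0.1403, 0.0209]
tool_rot: [-0.0, 0.585, 0.811, -0.0]
contact_force: [0.9, 0.2, 0.2]
gripper_width: 0.936
grasp_force: 0.0
t: 29.5
eef_pos: [0.6418, -0.1405, 0.0222]
tool_rot: [0.001, 0.586, 0.811, 0.0]
contact_force: [-2.1, 0.4, 5.3]
gripper_width: 0.636
grasp_force: 20.8
t: 30.7
eef_pos: [0.641, -0.1404, 0.0208]
tool_rot: [-0.0, 0.974, 0.225, -0.0]
contact_force: [-0.2, 0.5, 0.6]
gripper_width: 0.884
grasp_force: 0.0
t: 31.0
eef_pos: [0.641, -0.1404, 0.0209]
tool_rot: [0.0, 0.987, 0.161, -0.0]
contact_force: [0.5, -1.0, -0.5]
gripper_width: 0.88
grasp_force: 0.0
t: 31.6
eef_pos: [0.6411, -0.1405, 0.0213]
tool_rot: [0.0, 0.987, 0.159, -0.0]
contact_force: [-2.0, 0.3, 5.1]
gripper_width: 0.63
grasp_force: 26.2
t 31.6 pos [ 0.6411 -0.1405  0.0213] yaw 18.3 q7 -1.39 overhang 0.014 tilt 0.01 F [-2.   0.3  5.1]
```

```bash
python3 -m inch '[[0,0,-0.02,0],[0,0,-0.04,0],[0,0,-0.03,0],[0,0,-0.02,0],[0,0,0,0],[0,0,0,0]]'; python3 go.py .633,.0982,.13
```

```text
t: 32.2
eef_pos: [0.6409, -0.1407, 0.1305]
tool_rot: [0.0, 0.987, 0.159, -0.0]
contact_force: [-0.6, -0.3, -1.4]
gripper_width: 0.634
grasp_force: 26.8
t 32.2 pos [ 0.6409 -0.1407  0.1305] yaw 18.3 q7 -1.34 overhang 0.014 tilt 0.01 F [-0.6 -0.3 -1.4]
[0.633  0.0982 0.13  ] shift [ 0.0676 -0.2293  0.0004]
```

```bash
python3 -m inch '[[0.0113,-0.0382,0,0],[0.0113,-0.0382,0,0],[0.0113,-0.0382,0,0],[0.0113,-0.0382,0,0],[0.0113,-0.0382,0,0],[0.0113,-0.0382,0,0],[0,0,0,0],[0,0,0.01,0],[0,0,0,0],[0,0,0,0],[0,0,0,0]]'; python3 go.py .633,.0982,.0873;python3 - <<'E'
from h import *
b=snap('scene'); u,v,r,k=275,168,26,11
cv2.imwrite('pics/t8.png',cv2.resize(b['color'][v-r:v+r,u-r:u+r,::-1],None,fx=k,fy=k,interpolation=cv2.INTER_CUBIC)[:600])
E
```

```text
t: 33.3
eef_pos: [0.6335, 0.0967, 0.1205]
tool_rot: [0.0, 0.987, 0.158, -0.0]
contact_force: [0.5, -0.0, -1.0]
gripper_width: 0.636
grasp_force: 26.8
t 33.3 pos [0.6335 0.0967 0.1205] yaw 18.2 q7 -1.73 overhang 0.014 tilt 0.05 F [ 0.5 -0.  -1. ]
[0.633  0.0982 0.0873] shift [ 0.     -0.0016  0.0332]
```

View pics/t8.png

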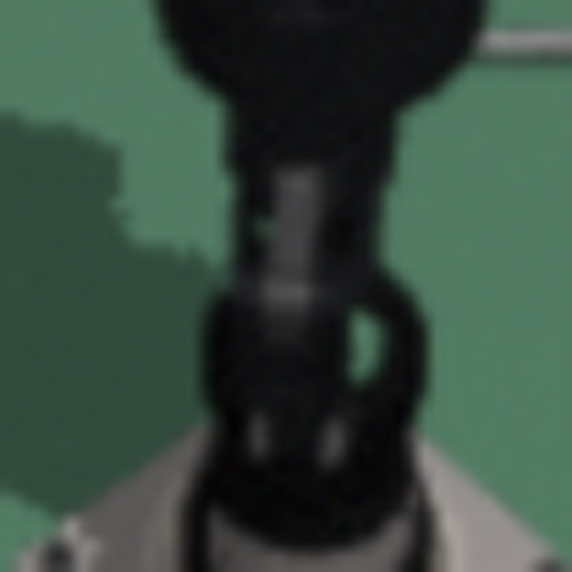

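The bezel is held level over the cell, its axis at crop x≈314, lined up with the unit at about 310.

```bash
python3 -m inch '[[0,-0.001,0.005,0],[0,0,0.005,0],[0,0,0.003,0],[0,0,0.003,0],[0,0,0,0],[0,0,0,0]]'; python3 -m inch '[[0,0,0.003,0],[0,0,0.003,0],[0,0,0.002,0],[0,0,0.002,0],[0,0,0,0],[0,0,0,0]]'; python3 go.py .633,.0982,.0873
```

```text
t: 33.95
eef_pos: [0.6331, 0.0994, 0.105]
tool_rot: [0.0, 0.987, 0.159, -0.0]
contact_force: [0.8, 0.6, -0.1]
gripper_width: 0.634
grasp_force: 26.8
t: 34.55
eef_pos: [0.6331, 0.0994, 0.095]
tool_rot: [-0.0, 0.987, 0.159, -0.0]
contact_force: [-0.3, 0.2, -1.3]
gripper_width: 0.632
grasp_force: 26.8
t 34.55 pos [0.6331 0.0994 0.095 ] yaw 18.3 q7 -1.74 overhang 0.014 tilt 0.0 F [-0.3  0.2 -1.3]
[0.633  0.0982 0.0873] shift [-0.0004  0.0011  0.0077]
```

```bash
python3 -m inch '[[0,0.001,0.003,0],[0,0,0.002,0],[0,0,0.0015,0],[0,0,0,0],[0,0,0.0015,0],[0,0,0,0],[0,0,0,0]]'
```

```text
t: 35.25
eef_pos: [0.6337, 0.0985, 0.0873]
tool_rot: [-0.0, 0.987, 0.159, 0.0]
contact_force: [-0.3, 0.6, 2.2]
gripper_width: 0.636
grasp_force: 27.0
```

```bash
python3 -m inch '[[0,0,0.0005,0],[0,0,0,0]]'; python3 -m inch '[[0,0,0,0],[0,0,0,0],[0,0,0,0],[0,0,-0.03,0],[0,0,-0.05,0],[0,0,-0.03,0],[-0.04,0,0,0],[-0.04,0,0,0],[-0.04,0,0,0],[0,0,0,0],[0,0,0,0]]' 0.075
python3 - <<'E'
from h import *
a=snap('top');b=snap('scene'); r=26
f=lambda c,u,v,k=7:cv2.resize(c['color'][v-r:v+r,u-r:u+r,::-1],None,fx=k,fy=k,interpolation=cv2.INTER_CUBIC)
cv2.imwrite('pics/t9.png',np.hstack([f(a,249,173),f(b,275,182)]))
cv2.imwrite('pics/t10.png',b['color'][:,:,::-1])
E
```

```text
t: 35.45
eef_pos: [0.6337, 0.0985, 0.0872]
tool_rot: [0.0, 0.987, 0.159, 0.0]
contact_force: [-0.8, -0.2, 5.4]
gripper_width: 0.633
grasp_force: 27.3
t: 36.55
eef_pos: [0.5192, 0.0602, 0.1968]
tool_rot: [0.0, 0.987, 0.159, 0.0]
contact_force: [0.4, -0.1, 0.5]
gripper_width: 0.883
grasp_force: 0.0
```

View pics/t9.png

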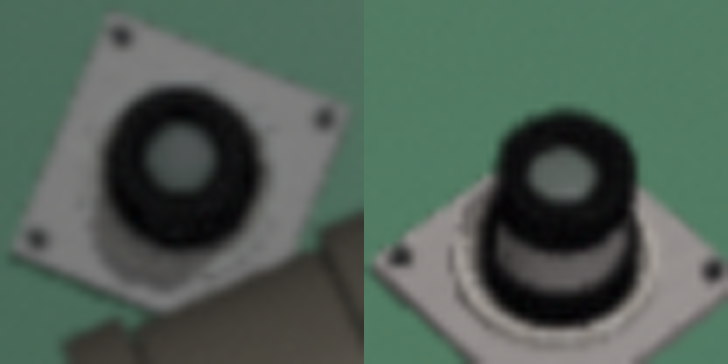

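View pics/t10.png

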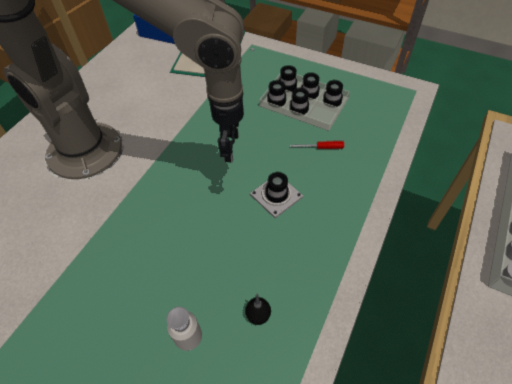

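The finished unit stands straight in the nest at (277,188), matching the units in the tray. The bottle (184,329), blower (258,310) and screwdriver (318,146) have not moved.

```bash
python3 -c "
from station import bot
print(bot.hand_in())"
```

```text
the job is handed in; nothing more can be done
None
```

The lens unit is built and handed in after about 37 of the 106 s: barrel, sleeve, lens cell and bezel are seated in that order, the unit stands straight in the nest, and the pump bottle, blower and screwdriver are where they were.

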